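# Release the latched key of the egg candling box

## Robot

A 6-joint arm with a two-finger parallel gripper is mounted at the origin on the work surface. World frame = base frame: x ahead of the robot, y to its left, z up, the work surface at z = 0. Lengths are in m, angles in degrees, forces in N, time in s.
With the tool pointing down it reaches from about 0.375 to 0.9 m from the base axis. Payload 3.1 kg.
Tool frame: the origin (TCP) lies at the very end of the fingers, on their centre line; the grasp point (between the pads) lies 19 mm behind it (bot.hold_point_z is the z of the grasp point in the tool frame, in m); z points along the fingers, y is the line along which they close (so a half turn about z gives the same grasp; the last joint's range is limited). The gripper opens to 87 mm and grips with 3 to 60 N. Pads are 19 mm wide; open, the fingers measure 117 mm over their backs; the gripper's body (75 mm by 190 mm) begins 51 mm behind the grasp point.
Start: joints at [54.574, 30.224, 82.088, -0, 67.689, -10.227], TCP at [0.266, 0.566, 0.223] pointing down, gripper open.
Joint ranges: [-176.69, 176.69], [-43.24, 126.21], [12.49, 139.97], [-82, 262], [0, 151.66], [-163.58, 163.58]. Speed limits (degrees/s): [159.86, 159.86, 180, 180, 180, 180].

## Interface

Orientations are given as a 3x3 rotation matrix whose columns are the frame's x, y, z axes.
In Python, from rig import bot, capture, camera_model gives the robot as it stands.
- The arm moves only by the tool apply_moves, never from a script. Its argument "plan" is text: rows parted by semicolons, each of 6 numbers parted by spaces: the shift along the tool's x, y, z in units of 0.05 m (1.0 is 0.05 m), then the turn, a rotation vector about the tool's x, y, z in units of 360 degrees (1.0 is 360 degrees). In form: dx dy dz ax ay az; .... A call has 1 to 10 rows; each row shifts and turns the commanded pose from where the row before left it, along the tool's axes as they then stand; what a row does not reach is not made up. A row lasts 1/12 s, in which the tool goes at most 41.7 mm and 7.16 degrees, less where a joint would pass 70% of its speed; a pose out of reach is approached as far as the arm can. A call with a number of a shift or a turn outside -1 to 1 is refused whole. A call with a gripper value outside its range is refused whole. "gripper" is the gripper command: -1 is shut, 1 is fully open, values between are in proportion, set as the call begins (left out, the last holds). The fingers move at their own pace and stop on an object; the grip force is fixed at half the most. Time passes only in rows, so rows that do not move let the fingers close. It gives the time, the measured TCP pose, the force, the opening and the grip force at its end, in the units of the state.
- bot.read_state(): the state, without advancing time (a new reading comes with each control period).
- capture(name): name is "side" or "top" or "wrist"; returns the picture (384x512x3 uint8, red, green, blue); there is no depth.
- camera_model(name): a dict with "vertical_fov" (degrees; the focal length in pixels is half the picture's height over the tangent of half this angle, whatever the lens; pixels are square), "cx", "cy" (the principal point, pixels), "position" and "rotation" of the camera in the world; the wrist camera has in their place "hand_eye" (4x4, takes a point from camera to tool coordinates, whose origin is the TCP and whose axes are the flange's). Camera axes: x right, y down, z forward; pixel columns grow to the right and rows downward; lengths in m; the calibration is good to about 2 mm. A picture is of the moment at which its call begins: read the wrist's pose just before it. camera_model takes no time and is no camera call.
- bot.hand_in(): hands the job in; it is judged then, once.
The state is a dict: "time_s": time; "joint_positions": joint angles; "qvel": joint speeds; "tau": joint torques, N m; "position": TCP position; "tcp_rot": TCP orientation; "force": force on the tool from outside, world axes, zero at the start; "moment": the same for the moment, N m; "opening": opening from 0.0 (shut) to 1.0 (fully open); "grasp_force": force on a finger pad.
Only numpy, scipy, OpenCV 4.12 (cv2) and the standard library are available. Lean on these libraries where they do the work, as an engineer would, in place of code of your own. Each camera call takes 0.05 s, during which the arm holds its last target. There are 200 camera calls.

## Task

One of the four identical blue keys on the egg candling box has been left latched down. With the fingertips, tap all four keys lightly in turn, starting from the key beside the red cap, to feel which one it is; only after all four taps press that key to the bottom so that it releases and springs up, and take the hand away. Do not push in any key that is not latched, and leave the eggs and the other things on the bench undisturbed.

Things in the scene. Friction and masses are not known exactly. Their poses are not given: they have to be found in the camera images.
- console: white egg candling box fixed on the table, 200 mm deep (its x), 280 wide (its y); origin at the centre of its underside, z up. Front strip (x -100 to -12 mm): a deck 60 mm high with the four keys at x = -60 mm. Behind it the top is 40 mm high, with lamp bays (rubber cups 57 mm across) at x = +45, y = 96, 32, -32, -96 mm; eggs in them reach 97 mm above the table
- red_cap (a point): top of the red cap, 16 mm across, 5 mm high, on the deck at the end of the key row beside key 1 (x = -60, y = +118 mm of the box)
- key1: key 1 from the red cap: blue push key 28 x 28 mm at x = -60, y = 75 mm of the box; origin at the centre of its top. Slides down 8.5 mm. Unlatched: top 72 mm above the table, gives from 2.5 N, then 0.6 N/mm. Latched: top at about 68 mm, rigid below 4.8 N; pressed to the bottom (63.5 mm, about 8 N) it unlatches and, let go, springs up
- key2: key 2 from the red cap: blue push key 28 x 28 mm at x = -60, y = 25 mm of the box; origin at the centre of its top. Slides down 8.5 mm. Unlatched: top 72 mm above the table, gives from 2.5 N, then 0.6 N/mm. Latched: top at about 68 mm, rigid below 4.8 N; pressed to the bottom (63.5 mm, about 8 N) it unlatches and, let go, springs up
- key3: key 3 from the red cap: blue push key 28 x 28 mm at x = -60, y = -25 mm of the box; origin at the centre of its top. Slides down 8.5 mm. Unlatched: top 72 mm above the table, gives from 2.5 N, then 0.6 N/mm. Latched: top at about 68 mm, rigid below 4.8 N; pressed to the bottom (63.5 mm, about 8 N) it unlatches and, let go, springs up
- key4: key 4 from the red cap: blue push key 28 x 28 mm at x = -60, y = -75 mm of the box; origin at the centre of its top. Slides down 8.5 mm. Unlatched: top 72 mm above the table, gives from 2.5 N, then 0.6 N/mm. Latched: top at about 68 mm, rigid below 4.8 N; pressed to the bottom (63.5 mm, about 8 N) it unlatches and, let go, springs up
- egg_a: brown hen's egg, 44 mm across, 57 high, standing loose in bay 1 of the box; origin at its lower end
- egg_b: brown egg alike, in bay 2
- egg_c: brown egg alike, in bay 4 (bay 3 is empty)
- petri_stack: stack of petri dishes standing on the table, 90 mm across, 77 high; origin at the underside
- sample_jar: clear jar with yellow lid, 68 mm across, 85 high, on the table; origin at the underside
- wash_bottle: white wash bottle with red cap and bent spout, 64 mm across, 207 high, on the table; origin at the underside
- tweezers: steel tweezers lying on the table, 140 mm long, 5 high; origin at the middle, underside
Not all that is in view belongs to the job. Of the things that look like the sample_jar, the smaller one is meant.

How it is judged (in metres and radians):
On the way, in this order (a step that is already met when the one before it is completed fails the run):
1. key 1 is tapped with the fingers (contact force between the fingers and key1 above 0.3 N).
2. key 2 is tapped with the fingers (contact force between the fingers and key2 above 0.3 N).
3. key 3 is tapped with the fingers (contact force between the fingers and key3 above 0.3 N).
4. key 4 is tapped with the fingers (contact force between the fingers and key4 above 0.3 N).
5. after the four taps, the latched key is pressed down to the bottom (((z of key1 in the frame of console below 0.0652 m and contact force between the fingers and key1 above 1 N) or (z of key2 in the frame of console below 0.0652 m and contact force between the fingers and key2 above 1 N) or (z of key3 in the frame of console below 0.0652 m and contact force between the fingers and key3 above 1 N) or (z of key4 in the frame of console below 0.0652 m and contact force between the fingers and key4 above 1 N))).
At the end, for the whole second after the job is handed in: all four keys stand up (tops within 1.5 mm of 72 mm above the box's underside), and every egg, the dishes, jar, bottle and tweezers are at rest within 15 mm of where they began (z of each of key1, key2, key3, key4 in the frame of console above 0.0705 m and distance of each of egg_a, egg_b, egg_c, petri_stack, sample_jar, wash_bottle, tweezers from where it was at the start of the episode below 0.015 m and linear speed of each of egg_a, egg_b, egg_c, petri_stack, sample_jar, wash_bottle, tweezers below 0.02 m/s); the robot touches nothing.
It fails at once if a key that is not latched is pushed in instead of tapped lightly (more than 6.5 mm of its 8.5 mm travel) ((z of key1 in the frame of console below 0.0655 m and distance of key1 from where it was at the start of the episode above 0.0063 m) or (z of key2 in the frame of console below 0.0655 m and distance of key2 from where it was at the start of the episode above 0.0063 m) or (z of key3 in the frame of console below 0.0655 m and distance of key3 from where it was at the start of the episode above 0.0063 m) or (z of key4 in the frame of console below 0.0655 m and distance of key4 from where it was at the start of the episode above 0.0063 m)).
It fails at once if an egg or another bystander is moved or lifted by more than 15 mm (distance of any of egg_a, egg_b, egg_c, petri_stack, sample_jar, wash_bottle, tweezers from where it was at the start of the episode above 0.015 m).
It fails at once if an egg, the jar, the bottle or the dish stack is tipped (angle between any of egg_a, egg_b, egg_c, petri_stack, sample_jar, wash_bottle's own z axis and vertical above 0.5 rad).
It also fails if it takes over 51 s, if anything falls off the work surface, if the arm or the gripper's body presses on something with over 40 N, if the wrist force passes 120 N, or if a joint passes its speed limit or range.

## Working session

There is one attempt and no reset: what is moved stays moved. The work goes in short steps, Python scripts to look and compute and a tool call to move; the robot and the scene stay as the last step left them, time stands still between calls to the robot, and variables do not carry over. Pictures are saved under pics/ and viewed, at most 10 in all, crops included, and the job is handed in when it is done.

Besides the shell and the picture viewer there is one more tool, called as a command line: name --argument value ..., lists and objects as JSON in quotes. apply_moves: Moves the arm, as the interface text tells. Its arguments: {"type":"object","properties":{"plan":{"type":"string"},"gripper":{"type":"number"}},"required":["plan"]}

```bash
mkdir -p pics
python3 - <<'E'
from rig import bot,capture,camera_model
import cv2,numpy as np
s=bot.read_state();print({k:np.round(v,3).tolist() for k,v in s.items()})
for n in("top","side"):
    im=capture(n);cv2.imwrite(f"pics/{n}0.png",im[...,::-1]);m=camera_model(n);print(n,m)
print(camera_model("wrist"))
E
```

```text
{'time_s': 0.0, 'joint_positions': [54.574, 30.279, 82.155, -0.002, 67.689, -10.227], 'qvel': [-0.035, 0.106, -0.075, -0.048, -0.022, -0.073], 'tau': [0.002, -44.003, -17.66, 0.063, 0.058, -0.0], 'position': [0.266, 0.565, 0.222], 'tcp_rot': [[-0.905, 0.426, -0.001], [0.426, 0.905, -0.002], [0.0, -0.002, -1.0]], 'force': [-0.447, -0.045, 0.428], 'moment': [-0.097, 0.035, 0.013], 'grasp_force': 0.0, 'opening': 0.997}
top {'vertical_fov': 44.601968638174604, 'cx': 253.5395225339175, 'cy': 192.50666196473634, 'position': array([ 0.46521745, -0.00777043,  1.36349579]), 'rotation': array([[ 2.41036349e-02, -9.96124714e-01,  8.45846821e-02],
       [-9.99709114e-01, -2.39463220e-02,  2.87404685e-03],
       [-8.37417058e-04, -8.46293526e-02, -9.96412149e-01]])}
side {'vertical_fov': 54.93298314286625, 'cx': 253.74053222100724, 'cy': 187.71860714578065, 'position': array([ 0.4231364 , -0.71761486,  0.94698252]), 'rotation': array([[ 0.97259384, -0.17423825,  0.15395537],
       [-0.23247977, -0.73954062,  0.63169045],
       [ 0.00379161, -0.65016975, -0.75977952]])}
{'vertical_fov': 71.42177182019091, 'cx': 258.5326732294002, 'cy': 191.60338373596133, 'hand_eye': array([[ 4.11073685e-04, -9.69738235e-01, -2.44146651e-01,
         6.56446193e-02],
       [ 9.99999099e-01,  8.66775031e-05,  1.33943605e-03,
        -4.24361874e-04],
       [-1.27774033e-03, -2.44146982e-01,  9.69737397e-01,
        -1.62146569e-01],
       [ 0.00000000e+00,  0.00000000e+00,  0.00000000e+00,
         1.00000000e+00]])}
```

View pics/top0.png

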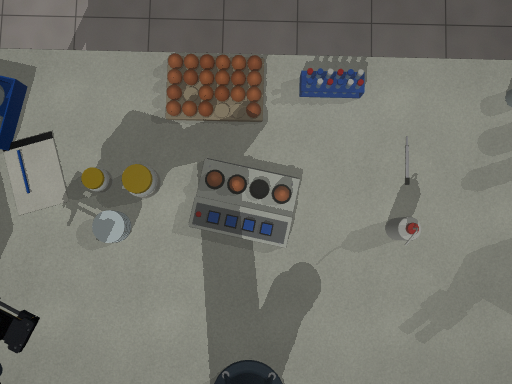

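View pics/side0.png

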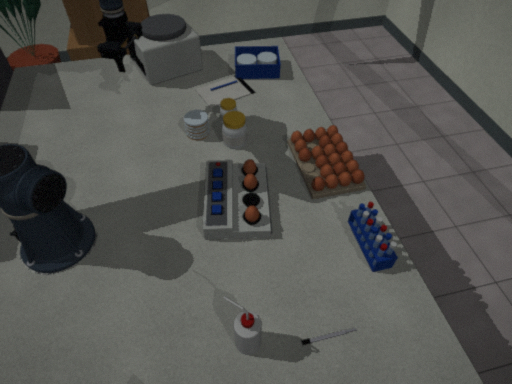

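Top view: the red cap is at (198,214), with keys 1–4 at about (213,217), (231,221), (249,225) and (266,229). Eggs are behind the keys in bays 1, 2 and 4, and bay 3 (259,189) is empty. 
Possible confusions: the blue tube rack (332,83), the blue tray at left (10,110) and the red bottle cap (412,228). The box's four blue squares beside the small red dot are the right ones. The side view shows the same row, from the cap at (218,165) to key 4 at (216,210).

```bash
cat > h.py <<'E'
import numpy as np,cv2
from rig import bot,capture,camera_model
def rays(n,px,s=None):
    m=camera_model(n);f=192/np.tan(np.radians(m["vertical_fov"]/2))
    px=np.atleast_2d(px);d=np.c_[(px[:,0]-m["cx"])/f,(px[:,1]-m["cy"])/f,np.ones(len(px))]
    if n=="wrist":
        H=m["hand_eye"];R=np.array(s["tcp_rot"]);return np.array(s["position"])+R@H[:3,3],d@(R@H[:3,:3]).T
    return np.array(m["position"]),d@np.array(m["rotation"]).T
def plane(n,px,z,s=None):
    o,d=rays(n,px,s);return o+d*((z-o[2])/d[:,2])[:,None]
def blobs(im,kind,lo,hi):
    h=cv2.cvtColor(im,cv2.COLOR_RGB2HSV)
    if kind=="blue": k=cv2.inRange(h,(105,120,50),(130,255,255))
    else: k=cv2.inRange(h,(0,150,70),(5,255,255))|cv2.inRange(h,(174,150,70),(180,255,255))
    n,_,st,c=cv2.connectedComponentsWithStats(k)
    return [(c[i].round(1).tolist(),int(st[i,4])) for i in range(1,n) if lo<st[i,4]<hi]
E
python3 - <<'E'
from h import *
for n in("top","side"):
    im=cv2.imread(f"pics/{n}0.png")[...,::-1].copy()
    for k in("blue","red"):
        for c,a in blobs(im,k,8,400):print(n,k,c,a,plane(n,c,.072 if k=="blue" else .065)[0].round(3))
im=cv2.imread("pics/top0.png")[150:250,180:310];cv2.imwrite("pics/crop.png",cv2.resize(im,None,fx=5,fy=5))
E
```

```text
top blue [361.9, 76.9] 14 [ 0.91  -0.302  0.072]
top blue [22.9, 171.1] 116 [0.619 0.639 0.072]
top blue [213.1, 216.9] 97 [0.505 0.106 0.072]
top blue [230.8, 220.8] 99 [0.495 0.057 0.072]
top blue [248.2, 224.7] 99 [0.486 0.009 0.072]
top blue [266.0, 228.7] 98 [ 0.476 -0.041  0.072]
top red [309.9, 70.6] 23 [ 0.927 -0.156  0.065]
top red [340.0, 71.5] 26 [ 0.927 -0.242  0.065]
top red [329.9, 81.1] 22 [ 0.898 -0.213  0.065]
top red [360.1, 81.8] 23 [ 0.898 -0.299  0.065]
top red [198.0, 213.8] 19 [0.512 0.149 0.065]
top red [410.7, 228.3] 51 [ 0.487 -0.441  0.065]
side blue [223.5, 85.1] 27 [0.608 0.575 0.072]
side blue [217.5, 172.1] 54 [0.502 0.101 0.072]
side blue [216.8, 184.0] 51 [0.491 0.051 0.072]
side blue [216.2, 195.5] 77 [0.481 0.006 0.072]
side blue [216.0, 208.7] 77 [ 0.472 -0.044  0.072]
side red [370.2, 203.8] 15 [ 0.931 -0.128  0.065]
side red [370.0, 220.7] 18 [ 0.903 -0.186  0.065]
side red [383.7, 226.8] 18 [ 0.932 -0.215  0.065]
side red [383.8, 245.8] 22 [ 0.904 -0.273  0.065]
side red [246.0, 320.7] 81 [ 0.486 -0.389  0.065]
side red [250.4, 315.7] 14 [ 0.499 -0.38   0.065]
```

View pics/crop.png

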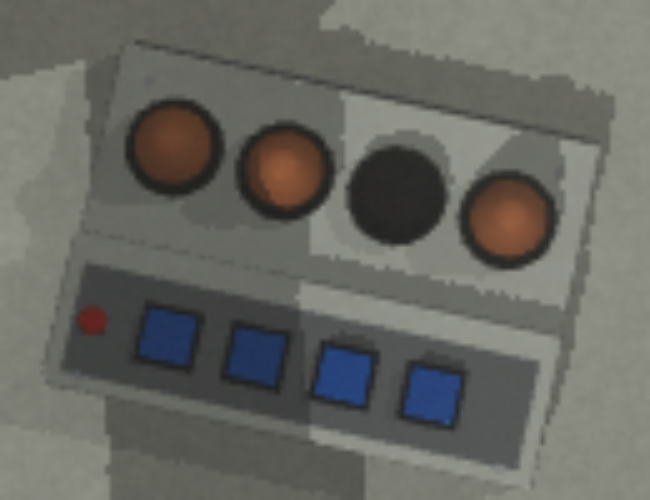

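The crop confirms the blob choice: cap at (92,320), keys at (168,335), (255,357), (345,375), (432,393). Key spacing comes out at 150 mm over three, as given, and the box yaw is about -11°.

apply_moves --plan "0 0 0 0 0 -0.019; 0 0 0 0 0 -0.02; -0.4 -0.5 0 0 0 0; -0.4 -0.5 0 0 0 0; -0.4 -0.5 0 0 0 0; -0.4 -0.5 0 0 0 0; -0.4 -0.5 0 0 0 0; -0.4 -0.5 0 0 0 0; -0.4 -0.5 0 0 0 0; -0.4 -0.5 0 0 0 0" --gripper -1

```text
time_s: 0.93
position: [0.3843, 0.3367, 0.2223]
tcp_rot: [[-0.981, 0.194, -0.001], [0.194, 0.981, -0.0], [0.001, -0.001, -1.0]]
force: [0.6, 0.3, 0.8]
opening: 0.327
grasp_force: 0.0
```

apply_moves --plan "-0.4 -0.5 0 0 0 0; -0.4 -0.5 0 0 0 0; -0.4 -0.5 0 0 0 0; -0.4 -0.5 0 0 0 0; -0.4 -0.5 0 0 0 0; -0.4 -0.5 0 0 0 0; -0.4 -0.5 0 0 0 0; -0.4 -0.5 0 0 0 0; 0 0 0 0 0 0; 0 0 0 0 0 0"

```text
time_s: 1.77
position: [0.5028, 0.1096, 0.2222]
tcp_rot: [[-0.98, 0.198, -0.001], [0.198, 0.98, 0.0], [0.001, 0.0, -1.0]]
force: [-1.1, -0.1, -0.9]
opening: 0.003
grasp_force: 0.0
```

```bash
cat > look.py <<'E'
from h import *
import sys
s=bot.read_state();im=capture("wrist");cv2.imwrite(f"pics/{sys.argv[1]}.png",im[...,::-1])
p=np.array(s["position"]);R=np.array(s["tcp_rot"]);print(p.round(4),R.round(3).tolist(),s["opening"],np.round(s["force"],2),s["time_s"])
for k in("blue","red"):
    for c,a in blobs(im,k,60,9000):
        q=plane("wrist",c,.072 if k=="blue" else .065,s)[0];print(k,c,a,q.round(4),((q-p)@R/.05).round(3))
E
python3 look.py w1
```

```text
[0.5028 0.1096 0.2222] [[-0.98, 0.198, -0.001], [0.198, 0.98, 0.0], [0.001, 0.0, -1.0]] 0.003460934823233763 [-1.08 -0.11 -0.88] 1.7667
blue [257.5, 181.5] 573 [0.5029 0.1082 0.072 ] [-0.01  -0.028  3.003]
blue [134.7, 182.2] 639 [ 0.4747 -0.0358  0.072 ] [-0.028 -2.962  3.003]
blue [175.7, 182.0] 622 [0.4842 0.0122 0.072 ] [-0.023 -1.982  3.003]
blue [216.7, 181.5] 576 [0.4932 0.0604 0.072 ] [-0.01  -1.003  3.003]
red [292.7, 180.7] 113 [0.5118 0.1502 0.065 ] [-0.02   0.831  3.143]
```

View pics/w1.png

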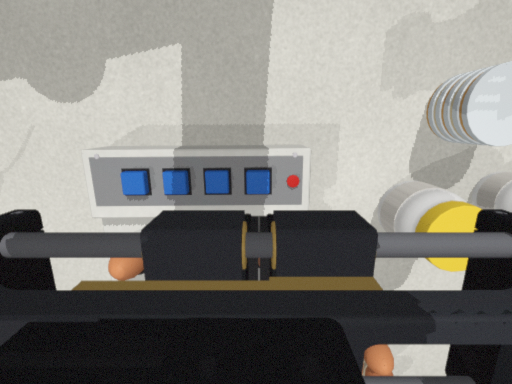

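The wrist view shows all four keys clear at rows ~181, columns 257, 217, 176 and 135, with the red cap at (293,181). The TCP is over key 1 within 2 mm and the spacing is correct. Next I go down and tap.

apply_moves --plan "0 -0.03 0.5 0 0 0; 0 0 0.5 0 0 0; 0 0 0.5 0 0 0; 0 0 0.5 0 0 0; 0 0 0.5 0 0 0; 0 0 0.3 0 0 0; 0 0 0 0 0 0; 0 0 0 0 0 0; 0 0 0 0 0 0"

```text
time_s: 2.57
position: [0.5022, 0.1104, 0.0833]
tcp_rot: [[-0.981, 0.193, 0.001], [0.193, 0.981, 0.0], [-0.001, 0.0, -1.0]]
force: [-0.0, 0.3, 0.3]
opening: 0.004
grasp_force: 0.0
```

apply_moves --plan "0 0 0.06 0 0 0; 0 0 0.06 0 0 0; 0 0 0 0 0 0; 0 0 0 0 0 0; 0 0 0 0 0 0"

```text
time_s: 2.98
position: [0.5022, 0.1095, 0.0769]
tcp_rot: [[-0.981, 0.194, 0.001], [0.194, 0.981, -0.0], [-0.001, 0.0, -1.0]]
force: [0.3, -0.3, -0.3]
opening: 0.007
grasp_force: 0.0
```

apply_moves --plan "0 -0.04 0.04 0 0 0; 0 0 0.04 0 0 0; 0 0 0.03 0 0 0; 0 0 0 0 0 0; 0 0 0 0 0 0; 0 0 0 0 0 0"

```text
time_s: 3.48
position: [0.5017, 0.1073, 0.0712]
tcp_rot: [[-0.981, 0.194, 0.0], [0.194, 0.981, -0.0], [-0.0, -0.0, -1.0]]
force: [-0.0, -1.8, 3.3]
opening: 0.004
grasp_force: 1.5
```

apply_moves --plan "0 0 0.02 0 0 0; 0 0 0 0 0 0; 0 0 0 0 0 0; 0 0 0 0 0 0"

```text
time_s: 3.82
position: [0.5017, 0.1073, 0.0701]
tcp_rot: [[-0.981, 0.194, 0.0], [0.194, 0.981, -0.0], [-0.0, -0.0, -1.0]]
force: [-0.1, -1.8, 3.7]
opening: 0.005
grasp_force: 1.8
```

Key 1 touched at 72 mm and is springy, so it isn't latched. On to key 2.

apply_moves --plan "0 0 -0.3 0 0 0; 0 0 0 0 0 0; 0 -0.5 0 0 0 0; -0.02 -0.48 0 0 0 0; 0 0 0.1 0 0 0; 0 0 0.1 0 0 0; 0 0 0 0 0 0; 0 0 0 0 0 0; 0 0 0 0 0 0"

```text
time_s: 4.57
position: [0.493, 0.0602, 0.0747]
tcp_rot: [[-0.981, 0.193, -0.0], [0.193, 0.981, 0.0], [0.001, 0.0, -1.0]]
force: [0.7, 0.2, 0.6]
opening: 0.006
grasp_force: 0.0
```

apply_moves --plan "0 0 0.04 0 0 0; 0 0 0.04 0 0 0; 0 0 0 0 0 0; 0 0 0 0 0 0; 0 0 0 0 0 0; 0 0 0 0 0 0"

```text
time_s: 5.07
position: [0.4931, 0.0593, 0.0711]
tcp_rot: [[-0.981, 0.194, 0.0], [0.194, 0.981, -0.0], [-0.0, 0.0, -1.0]]
force: [-0.7, -0.7, 0.7]
opening: 0.008
grasp_force: 0.0
```

apply_moves --plan "0 0 0.02 0 0 0; 0 0 0 0 0 0; 0 0 0 0 0 0; 0 0 0 0 0 0"

```text
time_s: 5.4
position: [0.4931, 0.0593, 0.07]
tcp_rot: [[-0.981, 0.194, -0.0], [0.194, 0.981, -0.0], [-0.0, -0.0, -1.0]]
force: [-0.6, 0.7, 0.2]
opening: 0.007
grasp_force: 0.0
```

apply_moves --plan "0 0 0.02 0 0 0; 0 0 0 0 0 0; 0 0 0 0 0 0; 0 0 0 0 0 0"

```text
time_s: 5.73
position: [0.4931, 0.0593, 0.069]
tcp_rot: [[-0.981, 0.194, -0.0], [0.194, 0.981, -0.0], [0.0, -0.0, -1.0]]
force: [0.3, 0.2, 0.2]
opening: 0.006
grasp_force: 0.0
```

Nothing at 69 mm, so key 2 is down. I'll ease on until it touches.

apply_moves --plan "0 0 0.02 0 0 0; 0 0 0 0 0 0; 0 0 0 0 0 0; 0 0 0 0 0 0"

```text
time_s: 6.07
position: [0.4932, 0.0593, 0.0684]
tcp_rot: [[-0.981, 0.194, 0.0], [0.194, 0.981, -0.0], [-0.0, 0.0, -1.0]]
force: [-1.7, 0.0, 5.0]
opening: 0.002
grasp_force: 2.3
```

apply_moves --plan "0 0 0.01 0 0 0; 0 0 0 0 0 0; 0 0 0 0 0 0; 0 0 0 0 0 0"

```text
time_s: 6.4
position: [0.4932, 0.0593, 0.0677]
tcp_rot: [[-0.981, 0.194, 0.0], [0.194, 0.981, -0.0], [-0.0, 0.0, -1.0]]
force: [-0.9, 0.4, 4.5]
opening: 0.007
grasp_force: 2.6
```

Key 2 makes firm contact at 68.4 mm, so it is the latched one. Tapping 3 and 4 now.

apply_moves --plan "0 0 -0.35 0 0 0; 0 0 0 0 0 0; 0 -0.5 0 0 0 0; 0 -0.48 0 0 0 0; 0 0 0.1 0 0 0; 0 0 0.1 0 0 0; 0 0 0 0 0 0; 0 0 0 0 0 0; 0 0 0 0 0 0"

```text
time_s: 7.15
position: [0.4835, 0.012, 0.0747]
tcp_rot: [[-0.981, 0.193, -0.001], [0.193, 0.981, 0.0], [0.001, 0.0, -1.0]]
force: [1.0, 0.5, -0.6]
opening: 0.009
grasp_force: 0.0
```

apply_moves --plan "0 0 0.04 0 0 0; 0 0 0.04 0 0 0; 0 0 0 0 0 0; 0 0 0 0 0 0; 0 0 0 0 0 0"

```text
time_s: 7.57
position: [0.4839, 0.0116, 0.0713]
tcp_rot: [[-0.981, 0.194, 0.001], [0.194, 0.981, 0.0], [-0.001, 0.0, -1.0]]
force: [1.3, 2.7, 2.6]
opening: 0.006
grasp_force: 1.4
```

Contact at 71.3 mm: key 3 is up. I'll press 1 mm more to be sure it counts, then move to key 4.

apply_moves --plan "0 0 0.02 0 0 0; 0 0 0 0 0 0; 0 0 0 0 0 0; 0 0 0 0 0 0"

```text
time_s: 7.9
position: [0.4838, 0.0113, 0.0702]
tcp_rot: [[-0.981, 0.194, 0.001], [0.194, 0.981, 0.0], [-0.001, 0.0, -1.0]]
force: [0.2, 1.7, 3.8]
opening: 0.005
grasp_force: 1.8
```

apply_moves --plan "0 0 -0.3 0 0 0; 0 0 0 0 0 0; 0 -0.5 0 0 0 0; 0 -0.48 0 0 0 0; 0 0 0.1 0 0 0; 0 0 0.1 0 0 0; 0 0 0 0 0 0; 0 0 0 0 0 0; 0 0 0 0 0 0"

```text
time_s: 8.65
position: [0.4738, -0.0361, 0.0747]
tcp_rot: [[-0.981, 0.193, -0.001], [0.193, 0.981, 0.0], [0.001, 0.0, -1.0]]
force: [-0.0, -0.6, 0.5]
opening: 0.003
grasp_force: 0.0
```

apply_moves --plan "0 0 0.04 0 0 0; 0 0 0.04 0 0 0; 0 0 0.01 0 0 0; 0 0 0 0 0 0; 0 0 0 0 0 0; 0 0 0 0 0 0"

```text
time_s: 9.15
position: [0.4742, -0.0366, 0.0708]
tcp_rot: [[-0.981, 0.194, 0.001], [0.194, 0.981, 0.0], [-0.001, 0.0, -1.0]]
force: [0.1, 1.6, 3.2]
opening: 0.007
grasp_force: 1.6
```

Key 4 is up and tapped. Back to key 2 to press it.

apply_moves --plan "0 0 -0.3 0 0 0; 0 0 0 0 0 0; 0 0.5 0 0 0 0; 0 0.5 0 0 0 0; 0 0.5 0 0 0 0; 0 0.46 0 0 0 0; 0 0 0 0 0 0; 0 0 0.1 0 0 0; 0 0 0.1 0 0 0; 0 0 0 0 0 0"

```text
time_s: 9.98
position: [0.4921, 0.0585, 0.0743]
tcp_rot: [[-0.981, 0.195, -0.003], [0.195, 0.981, -0.0], [0.002, -0.001, -1.0]]
force: [0.2, -0.6, -0.1]
opening: 0.008
grasp_force: 0.0
```

apply_moves --plan "0 0 0 0 0 0; 0 0 0.04 0 0 0; 0 0 0.04 0 0 0; 0 0 0.04 0 0 0; 0 0 0 0 0 0; 0 0 0 0 0 0; 0 0 0 0 0 0"

```text
time_s: 10.57
position: [0.4931, 0.0592, 0.0696]
tcp_rot: [[-0.981, 0.194, 0.0], [0.194, 0.981, -0.0], [-0.0, -0.0, -1.0]]
force: [-0.9, -0.0, -0.3]
opening: 0.004
grasp_force: 0.0
```

apply_moves --plan "0 0 0.04 0 0 0; 0 0 0.03 0 0 0; 0 0 0.03 0 0 0; 0 0 0.01 0 0 0; 0 0 0 0 0 0; 0 0 0 0 0 0; 0 0 0 0 0 0; 0 0 0 0 0 0"

```text
time_s: 11.23
position: [0.4934, 0.0593, 0.0648]
tcp_rot: [[-0.981, 0.194, 0.001], [0.194, 0.981, -0.0], [-0.001, -0.0, -1.0]]
force: [-0.6, -0.1, 7.3]
opening: 0.005
grasp_force: 3.4
```

apply_moves --plan "0 0 0.02 0 0 0; 0 0 0.02 0 0 0; 0 0 0.01 0 0 0; 0 0 0 0 0 0; 0 0 0 0 0 0; 0 0 0 0 0 0"

```text
time_s: 11.73
position: [0.4934, 0.0593, 0.0637]
tcp_rot: [[-0.981, 0.194, 0.002], [0.194, 0.981, -0.0], [-0.002, -0.0, -1.0]]
force: [-4.1, -0.5, 20.3]
opening: 0.002
grasp_force: 9.6
```

It has bottomed at 63.7 mm with a clear force rise. Lifting away.

apply_moves --plan "0 0 -0.2 0 0 0; 0 0 -0.4 0 0 0; 0 0 -0.5 0 0 0; 0 0 -0.5 0 0 0; 0 0 -0.5 0 0 0; 0 0 -0.5 0 0 0; 0 0 -0.5 0 0 0; 0 0 0 0 0 0; 0 0 0 0 0 0; 0 0 0 0 0 0"

```text
time_s: 12.57
position: [0.4924, 0.0594, 0.216]
tcp_rot: [[-0.981, 0.194, -0.001], [0.194, 0.981, 0.0], [0.001, -0.0, -1.0]]
force: [-0.8, -0.1, 0.1]
opening: 0.008
grasp_force: 0.0
```

```bash
python3 look.py w2; python3 -c "
import cv2
a=cv2.imread('pics/w1.png')[140:220,80:320];b=cv2.imread('pics/w2.png')[140:220,120:360]
cv2.imwrite('pics/cmp.png',cv2.resize(cv2.vconcat([a,b]),None,fx=3,fy=3))"
```

```text
[0.4924 0.0594 0.216 ] [[-0.981, 0.194, -0.001], [0.194, 0.981, 0.0], [0.001, -0.0, -1.0]] 0.008114671130488464 [-0.8  -0.05  0.15] 12.5667
blue [175.1, 183.1] 635 [ 0.4743 -0.0369  0.072 ] [-0.023 -1.96   2.88 ]
blue [216.7, 183.1] 615 [0.4838 0.0109 0.072 ] [-0.023 -0.984  2.88 ]
blue [258.6, 182.9] 611 [0.493  0.0592 0.072 ] [-1.800e-02 -2.000e-03  2.879e+00]
blue [300.4, 182.9] 623 [0.5025 0.1073 0.072 ] [-0.017  0.978  2.879]
red [335.6, 182.5] 118 [0.5119 0.1496 0.065 ] [-0.038  1.845  3.019]
```

View pics/cmp.png

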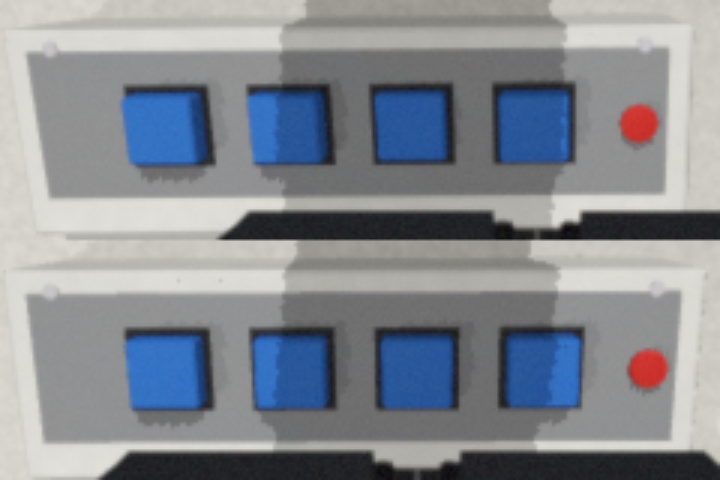

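The crop shows four similar keys, but it can't settle key 2's height to 4 mm. One light touch will.

apply_moves --plan "0 0 0.5 0 0 0; 0 0 0.5 0 0 0; 0 0 0.5 0 0 0; 0 0 0.5 0 0 0; 0 0 0.5 0 0 0; 0 0 0.3 0 0 0; 0 0 0 0 0 0; 0 0 0.06 0 0 0; 0 0 0 0 0 0; 0 0 0 0 0 0"

```text
time_s: 13.45
position: [0.4934, 0.0593, 0.074]
tcp_rot: [[-0.981, 0.194, 0.001], [0.194, 0.981, -0.0], [-0.001, 0.0, -1.0]]
force: [-0.4, 0.3, 1.2]
opening: 0.006
grasp_force: 0.0
```

apply_moves --plan "0 0 0.03 0 0 0; 0 0 0 0 0 0; 0 0 0 0 0 0; 0 0 0 0 0 0"

```text
time_s: 13.78
position: [0.4934, 0.0593, 0.0725]
tcp_rot: [[-0.981, 0.194, 0.001], [0.194, 0.981, -0.0], [-0.001, 0.0, -1.0]]
force: [0.2, -0.3, -0.1]
opening: -0.0
grasp_force: 0.0
```

apply_moves --plan "0 0 0.03 0 0 0; 0 0 0 0 0 0; 0 0 0 0 0 0; 0 0 0 0 0 0"

```text
time_s: 14.12
position: [0.4934, 0.0593, 0.0708]
tcp_rot: [[-0.981, 0.194, 0.001], [0.194, 0.981, -0.0], [-0.001, 0.0, -1.0]]
force: [0.0, 0.2, 3.2]
opening: 0.004
grasp_force: 1.6
```

Key 2 now touches at 72 mm and is springy, so it has released. Retreating.

apply_moves --plan "0 0 -0.3 0 0 0; 0 0 -0.5 0 0 0; 0 0 -0.5 0 0 0; 0 0 -0.5 0 0 0; 0 0 -0.5 0 0 0; 0 0 -0.5 0 0 0; 0 0 0 0 0 0; 0 0 0 0 0 0; 0 0 0 0 0 0; 0 0 0 0 0 0"

```text
time_s: 14.95
position: [0.4919, 0.0594, 0.2092]
tcp_rot: [[-0.981, 0.194, -0.003], [0.194, 0.981, 0.0], [0.003, -0.0, -1.0]]
force: [0.3, 0.4, -0.9]
opening: 0.005
grasp_force: 0.0
```

```bash
python3 -c "
from rig import bot
s=bot.read_state();print(s['position'],s['force']);print(bot.hand_in())"
```

```text
[0.49190194 0.05940116 0.20917642] [ 0.30279538  0.35416499 -0.87083388]
the job is handed in; nothing more can be done
None
```

I tapped all four keys in order from the red cap, found key 2 latched, pressed it to the bottom, and confirmed by a light touch that it had sprung up; the hand was withdrawn and the job handed in at about 15 s, with no verdict returned.

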